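# Clamp the acoustic recorder with the hand crank

### The arm

A 6-joint arm with a two-finger parallel gripper is mounted at the origin on the work surface. World frame = base frame: x ahead of the robot, y to its left, z up, the work surface at z = 0. Lengths are in m, angles in rad, forces in N, time in s.
With the tool pointing down it reaches from about 0.3 to 0.775 m from the base axis. Payload 14.6 kg.
Tool frame: the origin (TCP) lies midway between the tips of the shut fingers; the grasp point (between the pads) lies 19 mm behind it (ctrl.grip_depth is the distance from the TCP to the grasp point, in m); z points along the fingers, x is the direction in which the jaws open and shut, and the axes are right-handed (so a half turn about z gives the same grasp; the last joint's range is limited). The gripper opens to 94 mm and grips with 3 to 60 N. Pads are 16 mm wide; open, the fingers measure 119 mm over their backs; the gripper's body (75 mm by 177 mm) begins 78 mm behind the grasp point.
Start: joints at [-1.319, 0.3, 1.521, -0, 1.321, -0.067], TCP at [0.172, -0.522, 0.205] pointing down, gripper open.
Joint ranges: [-3.03, 3.03], [-0.79, 2.21], [0.23, 2.52], [-1.04, 4.18], [0, 3.07], [-2.55, 2.55]. Speed limits (rad/s): [2.22, 2.22, 2.57, 3.14, 3.14, 3.14].

### API

Orientations are given as [roll, pitch, yaw] about the fixed x, y, z axes, in that order (R = Rz(yaw) Ry(pitch) Rx(roll)).
In Python, from station import ctrl gives the robot as it stands.
- The arm moves only by the tool play_rows, never from a script. Its argument "steps" is a list that holds one entry, the list of rows, each a list of 7 numbers: the shift along the tool's x, y, z in cm, then the turn, a rotation vector about the tool's x, y, z in rad, then the opening, from 0 (shut) to 1 (fully open). In form: [[[x, y, z, ax, ay, az, hand], ...]]. A call has 1 to 20 rows; each row is the pose to reach, as a shift and turn from the pose measured when the call began, along the tool's axes at that moment; what a row does not reach only later rows make up. A row lasts 1/12 s, in which the tool goes at most 41.7 mm and 7.16 degrees, less where a joint would pass 70% of its speed; a pose out of reach is approached as far as the arm can. A call with a gripper value outside its range is refused whole. The fingers move at their own pace and stop on an object; "force" is the grip in N (left out, the last holds). Time passes only in rows, so rows that repeat a pose let the fingers close. It gives the time, the measured TCP pose, the force and the opening at its end, in the units of the state.
- ctrl.get_obs(): the state, without advancing time (a new reading comes with each control period).
- ctrl.camera(name): name is "scene" or "top" or "wrist"; returns a dict with "frame" (480x640x3 uint8, blue, green, red), "fovy" (degrees; the focal length in pixels is half the picture's height over the tangent of half this angle, whatever the lens; pixels are square), "cx", "cy" (the principal point, pixels), "D" ([k1, k2, p1, p2, k3] as OpenCV has them; the pictures are not rectified), "world_to_cam" (4x4, takes a point from world to camera coordinates). Camera axes: x right, y up, looking along -z (the intrinsics and any distortion apply to the point x, -y, -z); pixel columns grow to the right and rows downward; lengths in m; the calibration is good to about 2 mm. A picture is of the moment at which its call begins. There is no depth.
- ctrl.hand_in(): hands the job in, once; it reports no verdict.
The state is a dict: "time_s": time; "qpos": joint angles; "joint_vel": joint speeds; "tau": joint torques, N m; "ee_pos": TCP position; "eef_rot": TCP orientation; "force": force on the tool from outside, world axes, zero at the start; "moment": the same for the moment, N m; "grip_width": finger opening in m.
Only numpy, scipy, OpenCV 4.12 (cv2) and the standard library are available. Lean on these libraries where they do the work, as an engineer would, in place of code of your own. Each camera call takes 0.05 s, during which the arm holds its last target. There are 200 camera calls.

### The job

Stow the orange recorder for sea: carry it by its handle to the bench clamp and stand it upright on the bed between the blue jaw and the black pad, about centred, its long sides facing them. Let go of it, then take the crank's red sleeve firmly between the fingers and, holding it all the while, crank clockwise until the recorder is clamped firmly, with about 35 N (20 to 50 is fine; over 70 cracks its case). Let go of the sleeve, and leave the other things on the bench alone.

Things in the scene. Friction and masses are not known exactly. Their poses are not given: they have to be found in the camera images.
- clamp: Equipment clamp fixed to the bench: aluminium bed 170 (x) x 360 (y) mm, top 12 mm above the bench; origin at the centre of its underside, z up, y from the crank end to the pad end. At the -y end stands a grey gearbox 90 x 90 mm, 110 mm tall, crank on top. The recorder stands on the bed between jaw and pad.
- pad_face (a point): Middle of the black pad's face on the grey stop at the clamp's +y end, at y = 135 mm of the clamp, 40 mm above the bench. The pad is 120 mm wide, its top and the stop's are 67 mm above the bench at most. It is stiffly sprung, about 30 N per mm.
- crank_axis (a point): A point on the crank's vertical axis, 160 mm above the bench (a good height for holding the sleeve); at x = 0, y = -135 mm of the clamp. The sleeve circles it at 55 mm. The crank is self-holding: turning takes 8 to 10 N at the sleeve with no load, plus about 1.5 N for every 10 N of clamping load (5.5 N more at 35 N); left alone it stays put.
- crank (a joint): Crank angle in rad over several turns. It grows as the crank turns clockwise seen from above, which closes the jaw 9 mm per rad, from 0 (open) to about 12; it starts at 1 to 5. The top of the steel crank arm is 128 mm above the bench. At 0 the sleeve lies from the axis along the clamp's +x.
- sleeve: Red grip sleeve, an upright cylinder 25 mm thick and 50 mm tall, spinning freely on the crank's pin. Origin at the centre of its lower end, 132 mm above the bench. Pinch it from above, any way round; as it spins, the hand need not turn. It must be pinched with well over 20 N (60 N is good) whenever the crank turns; pushing its side or the arm will not do.
- jaw: Blue sliding jaw, 120 mm wide, top 65 mm above the bench. Origin in the middle of its plate, 15 mm above the bench, at y = -74 mm of the clamp when the crank reads 0. A black rubber face stands out on its +y side, its front 19 mm from the origin, give or take 4 mm (shimmed differently each time, not measured): where it meets the recorder must be felt.
- recorder: Orange acoustic recorder, a box 120 (x) x 90 (y) x 60 (z) mm, 0.5 to 0.9 kg, with a black carrying handle on top. Origin at the centre of its underside, z up. It is to be clamped across its 90 mm width, its y along the clamp's y, either way round.
- recorder_grip (a point): Centre of the recorder's carrying handle, 88 mm above its underside: a black bar along the recorder's x, 96 mm long, 16 mm wide and 16 mm tall, with 20 mm free under it (two posts 34 mm either side of the middle carry it).
- mug: Bystander, leave it alone: dark blue ceramic mug, 80 mm across, 90 mm tall.
- mouse: Bystander, leave it alone: black computer mouse, 105 x 60 x 32 mm.
- screwdriver: Bystander, leave it alone: screwdriver lying on the table.
- hydrophone: Bystander, leave it alone: hydrophone, a steel and black cylinder 140 mm long, 32 mm thick, lying down; origin at its rear end.
- parts_tray: Bystander, leave it alone: grey open two-compartment tray 110 x 160 x 35 mm.
Not all that is in view belongs to the job. Of the things that look like the recorder, take the one that is farthest to the robot's left at the start.

How it is judged:
By the outcome, as a careful person would: the job done as asked, in the order asked, and still so for the second after the job is handed in, with the robot touching nothing.
It also fails if it takes over 72 s, if anything falls off the work surface, if the arm or the gripper's body presses on something with over 40 N, if the wrist force passes 120 N, or if a joint passes its speed limit or range.

## Working session

There is one attempt and no reset: what is moved stays moved. The work goes in short steps, Python scripts to look and compute and a tool call to move; the robot and the scene stay as the last step left them, time stands still between calls to the robot, and variables do not carry over. Pictures are saved under pics/ and viewed, about 8 in all and at most 12, crops included, and the job is handed in when it is done.

Besides the shell and the picture viewer there is one more tool, called after "Call:" as name(argument=value, ...) on one line, values as JSON. play_rows: Moves the arm, as the interface text tells. Its arguments: {"type":"object","properties":{"steps":{"type":"array"},"force":{"type":"number"}},"required":["steps"]}

```bash
ls; mkdir -p pics; python3 - <<'E'
from station import ctrl
import cv2,numpy as np,pickle
o=ctrl.get_obs();print({k:np.round(v,3).tolist() for k,v in o.items()})
d={}
for n in("scene","top"):
    c=ctrl.camera(n);d[n]=c;cv2.imwrite(f"pics/{n}0.png",c["frame"]);print(n,c["fovy"],c["cx"],c["cy"],c["D"],np.round(c["world_to_cam"],3).tolist())
pickle.dump(d,open("c0.pkl","wb"))
E
```

```text
pics
{'time_s': 0.0, 'qpos': [-1.319, 0.3, 1.522, -0.0, 1.321, -0.067], 'joint_vel': [0.001, -0.0, 0.001, -0.001, 0.001, -0.003], 'tau': [0.0, -53.181, -35.273, 0.071, 0.024, -0.0], 'ee_pos': [0.172, -0.522, 0.205], 'eef_rot': [-3.142, 0.001, -1.252], 'force': [-0.108, 0.289, 0.206], 'moment': [-0.0, -0.013, -0.027], 'grip_width': 0.094}
scene 48.049801490173316 324.75515186419983 234.16805461879576 [-0.041096  0.        0.        0.        0.      ] [[-0.893, 0.45, 0.003, 0.497], [-0.374, -0.746, 0.552, 0.111], [0.251, 0.491, 0.834, -1.657], [0.0, 0.0, 0.0, 1.0]]
top 43.83491120127721 320.51447997851284 232.50070788617873 [-0.19065964  0.          0.          0.          0.        ] [[-0.009, -1.0, 0.008, -0.066], [0.994, -0.008, 0.11, -0.535], [-0.11, 0.009, 0.994, -1.531], [0.0, 0.0, 0.0, 1.0]]
```

View pics/top0.png

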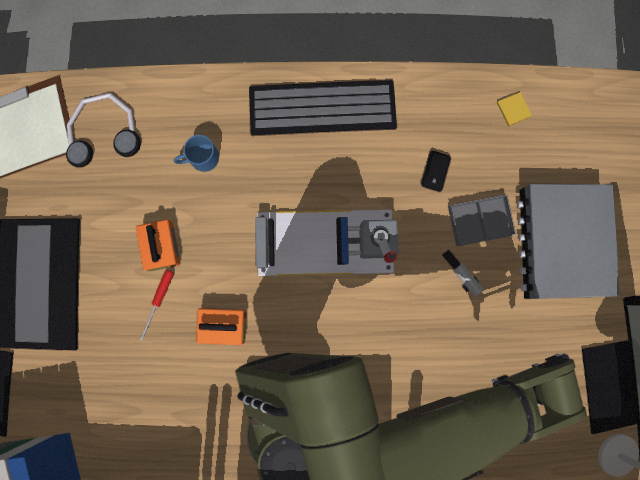

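View pics/scene0.png

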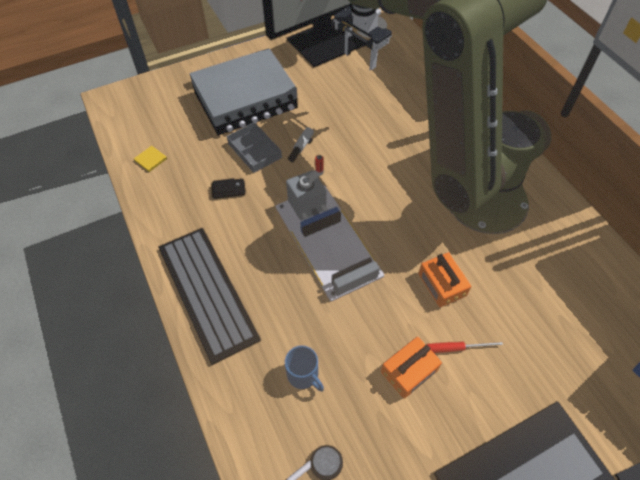

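Two candidates look like the recorder: the orange box at top (156,245), and another at (220,327). Image-left in the top view is the robot's left, so I choose (156,245). The clamp is at about (330,242), with the red sleeve at (389,257). Next is a close crop of each.

```bash
cat > h.py <<'E'
import cv2,numpy as np,pickle
def K(c):
    f=c["frame"].shape[0]/2/np.tan(np.radians(c["fovy"])/2)
    return np.array([[f,0,c["cx"]],[0,f,c["cy"]],[0,0,1.]])
def back(c,px,z):
    "pixels -> world points on the plane at height z"
    n=cv2.undistortPoints(np.array(px,float).reshape(-1,1,2),K(c),np.array(c["D"])).reshape(-1,2)
    M=np.array(c["world_to_cam"]);R,t=M[:3,:3],M[:3,3]
    o=-R.T@t;d=np.c_[n[:,0],-n[:,1],-np.ones(len(n))]@R
    return o+d*((z-o[2])/d[:,2])[:,None]
def proj(c,P):
    M=np.array(c["world_to_cam"]);p=np.atleast_2d(P)@M[:3,:3].T+M[:3,3]
    return cv2.projectPoints(p*[1,-1,-1],np.zeros(3),np.zeros(3),K(c),np.array(c["D"]))[0].reshape(-1,2)
E
python3 - <<'E'
from h import *
c=pickle.load(open("c0.pkl","rb"))["top"]
f=c["frame"]
a=cv2.resize(f[205:285,120:190],None,fx=5,fy=5,interpolation=cv2.INTER_CUBIC)
b=cv2.resize(f[200:285,250:408],None,fx=5,fy=5,interpolation=cv2.INTER_CUBIC)
cv2.imwrite("pics/cr.png",a);cv2.imwrite("pics/cl.png",b)
hsv=cv2.cvtColor(f,cv2.COLOR_BGR2HSV)
m=cv2.inRange(hsv,(5,190,120),(14,255,255))
n,l,s,ce=cv2.connectedComponentsWithStats(m)
for i in range(1,n):
    if s[i,4]>200:
        r=cv2.minAreaRect(np.argwhere(l==i)[:,::-1].astype(np.float32)); B=cv2.boxPoints(r)
        print(s[i],r);print(B);print(np.round(back(c,B,.06),4), back(c,[r[0]],.06))
m=cv2.inRange(hsv,(170,150,50),(180,255,255))|cv2.inRange(hsv,(0,150,50),(4,255,255))
n,l,s,ce=cv2.connectedComponentsWithStats(m)
for i in range(1,n):
    if s[i,4]>20: print("red",s[i],ce[i],back(c,[ce[i]],.17))
E
```

```text
red [385 251  11  11  52] [389.36538462 256.90384615] [[ 0.45870336 -0.23275878  0.17      ]]
red [152 270  22  36 327] [162.35474006 287.41590214] [[0.38967954 0.30954266 0.17      ]]
```

View pics/cr.png

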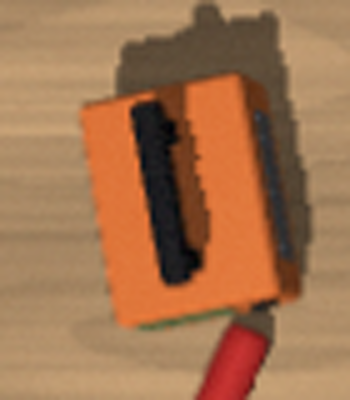

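View pics/cl.png

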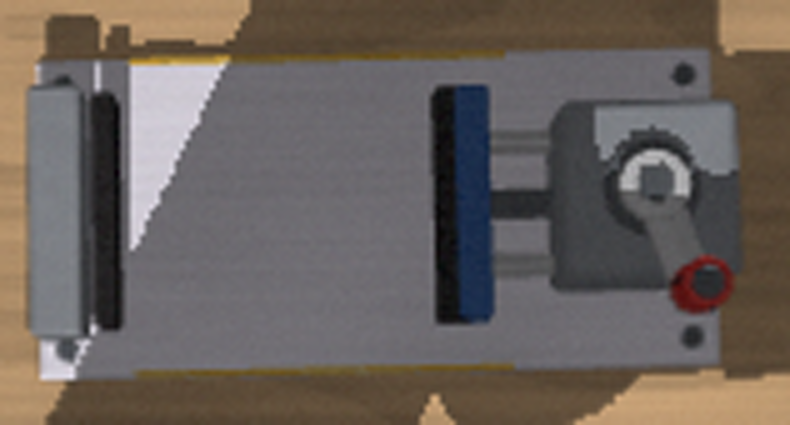

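The chosen recorder has top-face corners at crop (82,106), (241,73), (278,303) and (122,327), and its handle runs from (145,103) to (177,282). The clamp's pad end points to world +y. The sleeve sits about 155° clockwise from clamp +x, so the crank reads about 2.7.

```bash
python3 - <<'E'
from h import *
D=pickle.load(open("c0.pkl","rb"));c=D["top"]
u=lambda p,o:(np.array(p)+.5)/5-.5+o
B=back(c,u([(82,106),(241,73),(278,303),(122,327)],(120,205)),.06)
print(np.round(B,4),"mean",B.mean(0),"sides",np.linalg.norm(np.diff(B,axis=0),axis=1))
H=back(c,u([(145,103),(177,282)],(120,205)),.096);print("handle",H,H.mean(0),"yaw",np.degrees(np.arctan2(*(H[0]-H[1])[[1,0]])),np.linalg.norm(H[0]-H[1]))
e=(B[0]+B[1]-B[2]-B[3]);print("box yaw",np.degrees(np.arctan2(e[1],e[0])))
C=back(c,u([(40,62),(710,50),(720,368),(40,380)],(250,200)),.012)
print("bed",np.round(C,4),C.mean(0),np.linalg.norm(np.diff(C,axis=0),axis=1))
y=C[0]+C[3]-C[1]-C[2];print("clamp yaw",np.degrees(np.arctan2(-y[0],y[1])))
P=back(c,u([(124,95),(122,328)],(250,200)),.067);print("pad",P)
J=back(c,u([(434,88),(437,322)],(250,200)),.065);print("jawfront",J)
J=back(c,u([(490,88),(490,320)],(250,200)),.065);print("jaw back",J)
print("axis",back(c,u([(655,182)],(250,200)),.14),"sleeve",back(c,u([(705,283)],(250,200)),.182))
# scene cam second opinion: handle/sleeve
s=D["scene"];print(proj(s,[H[0],H[1],back(c,u([(705,283)],(250,200)),.182)[0]]))
hsv=cv2.cvtColor(s["frame"],cv2.COLOR_BGR2HSV)
m=cv2.inRange(hsv,(170,150,50),(180,255,255))|cv2.inRange(hsv,(0,150,50),(4,255,255))
n,l,st,ce=cv2.connectedComponentsWithStats(m)
for i in range(1,n):
    if st[i,4]>20: print("red",st[i],ce[i],back(s,[ce[i]],.157))
f=s["frame"]
cv2.imwrite("pics/s2.png",np.hstack([cv2.resize(f[170:310,260:400],None,fx=4,fy=4,interpolation=cv2.INTER_CUBIC)]))
E
```

```text
[[0.5524 0.4116 0.06  ]
 [0.5689 0.3265 0.06  ]
 [0.4491 0.3049 0.06  ]
 [0.4368 0.3876 0.06  ]] mean [0.50178244 0.35764184 0.06      ] sides [0.08663161 0.12174349 0.08355453]
handle [[0.54908056 0.36730299 0.096     ]
 [0.45777566 0.34871551 0.096     ]] [0.50342811 0.35800925 0.096     ] yaw 11.506802472368154 0.09317766769613565
box yaw 10.985344353594673
bed [[ 0.5923  0.0961  0.012 ]
 [ 0.596  -0.2612  0.012 ]
 [ 0.4263 -0.2628  0.012 ]
 [ 0.4233  0.0958  0.012 ]] [ 0.5094734  -0.08301345  0.012     ] [0.35730962 0.16964601 0.35864476]
clamp yaw 0.5320123061160463
pad [[0.56677113 0.04748694 0.067     ]
 [0.44728647 0.04864388 0.067     ]]
jawfront [[ 0.56932479 -0.11153513  0.065     ]
 [ 0.44912933 -0.11161562  0.065     ]]
jaw back [[ 0.56909931 -0.14031045  0.065     ]
 [ 0.44989177 -0.13863789  0.065     ]]
axis [[ 0.51201753 -0.21608006  0.14      ]] sleeve [[ 0.45951228 -0.23423128  0.182     ]]
[[398.43591078 368.79919068]
 [427.03629849 345.50795205]
 [318.39285811 157.77363094]]
red [316 159   7  12  52] [318.48076923 163.84615385] [[ 0.45972519 -0.23361026  0.157     ]]
red [428 343  37   9 253] [446.54150198 346.41106719] [[0.44117735 0.38693409 0.157     ]]
```

```bash
cat >> h.py <<'E'
from scipy.spatial.transform import Rotation as Ro
def delta(o,P,yaw=None):
    "shifts (cm) in tool axes to world points P, rotation vector to tool-down yaw"
    R=Ro.from_euler("xyz",o["eef_rot"])
    d=R.inv().apply(np.atleast_2d(P)-o["ee_pos"])*100
    r=(R.inv()*Ro.from_euler("xyz",[np.pi,0,yaw])).as_rotvec() if yaw is not None else np.zeros(3)
    return np.round(d,2).tolist(),np.round(r,3).tolist()
def show(o): print({k:np.round(o[k],4).tolist() for k in("time_s","qpos","ee_pos","eef_rot","force","moment","grip_width")})
E
python3 - <<'E'
from h import *
from station import ctrl
print(delta(ctrl.get_obs(),[[.38,-.05,.24],[.503,.358,.20]],-1.375))
E
```

```text
([[-38.32, -34.52, -3.46], [-73.21, -58.98, 0.57]], [-0.0, 0.001, 0.123])
```

Call:
play_rows(steps=[[[-38.3,-34.5,-3.5,0,0,0.123,1],[-38.3,-34.5,-3.5,0,0,0.123,1],[-38.3,-34.5,-3.5,0,0,0.123,1],[-38.3,-34.5,-3.5,0,0,0.123,1],[-38.3,-34.5,-3.5,0,0,0.123,1],[-38.3,-34.5,-3.5,0,0,0.123,1],[-38.3,-34.5,-3.5,0,0,0.123,1],[-38.3,-34.5,-3.5,0,0,0.123,1],[-38.3,-34.5,-3.5,0,0,0.123,1],[-38.3,-34.5,-3.5,0,0,0.123,1],[-38.3,-34.5,-3.5,0,0,0.123,1],[-38.3,-34.5,-3.5,0,0,0.123,1],[-73.2,-59,0.6,0,0,0.123,1],[-73.2,-59,0.6,0,0,0.123,1],[-73.2,-59,0.6,0,0,0.123,1],[-73.2,-59,0.6,0,0,0.123,1],[-73.2,-59,0.6,0,0,0.123,1],[-73.2,-59,0.6,0,0,0.123,1],[-73.2,-59,0.6,0,0,0.123,1],[-73.2,-59,0.6,0,0,0.123,1]]])

```text
time_s: 1.77
ee_pos: [0.4705, 0.2541, 0.2091]
eef_rot: [3.141, 0.001, -1.375]
force: [0.3, -1.9, 0.5]
grip_width: 0.0938
```

Call:
play_rows(steps=[[[-9.56,-5.2,0.9,0,0,0,1],[-9.56,-5.2,0.9,0,0,0,1],[-9.56,-5.2,0.9,0,0,0,1],[-9.56,-5.2,0.9,0,0,0,1],[-9.56,-5.2,0.9,0,0,0,1]]])

```text
time_s: 2.18
ee_pos: [0.5025, 0.3586, 0.1989]
eef_rot: [3.139, 0.0, -1.373]
force: [0.0, -1.2, 0.9]
grip_width: 0.0942
```

```bash
python3 - <<'E'
from h import *
from station import ctrl
o=ctrl.get_obs();show(o)
c=ctrl.camera("wrist");pickle.dump(c,open("w1.pkl","wb"))
f=c["frame"].copy()
# predicted handle bar top corners for visual check
th=np.radians(11.2);ex=np.array([np.cos(th),np.sin(th),0]);ey=np.array([-np.sin(th),np.cos(th),0])
P=[np.array([.503,.358,.096])+a*.048*ex+b*.008*ey for a,b in((1,1),(1,-1),(-1,-1),(-1,1))]
cv2.polylines(f,[np.int32(np.round(proj(c,P)))],True,(0,255,0),1);print(proj(c,P))
cv2.imwrite("pics/w1.png",f)
E
```

```text
{'time_s': 2.1833, 'qpos': [0.5602, 0.4575, 1.321, 0.0009, 1.3653, 1.933], 'ee_pos': [0.5025, 0.3586, 0.1989], 'eef_rot': [3.1393, 0.0001, -1.373], 'force': [0.0358, -1.1701, 0.9209], 'moment': [-0.0086, 0.0328, -0.0361], 'grip_width': 0.0942}
[[313.36102558 180.40893009]
 [333.38319369 180.46323055]
 [332.31562552 292.36535839]
 [313.87031023 292.31386483]]
```

View pics/w1.png

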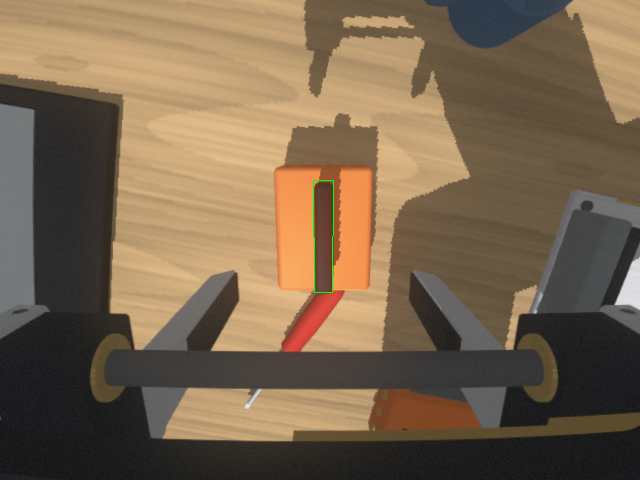

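The prediction (green) lies right on the handle at (324,236) and the box is square to the jaws. The screwdriver touches only the near edge at (343,290). I'll descend and grip.

Call:
play_rows(steps=[[[0,0,4,0,0,0,1],[0,0,8,0,0,0,1],[0,0,11,0,0,0,1],[0,0,12.9,0,0,0,1],[0,0,12.9,0,0,0,1],[0,0,12.9,0,0,0,0],[0,0,12.9,0,0,0,0],[0,0,12.9,0,0,0,0],[0,0,12.9,0,0,0,0],[0,0,12.9,0,0,0,0],[0,0,12.9,0,0,0,0],[0,0,12.9,0,0,0,0],[0,0,12.9,0,0,0,0]]], force=50)

```text
time_s: 3.32
ee_pos: [0.5024, 0.3577, 0.0706]
eef_rot: [3.14, 0.0, -1.374]
force: [-0.1, -0.4, 0.8]
grip_width: 0.0442
```

Call:
play_rows(steps=[[[0,0,0,0,0,0,0],[0,0,0,0,0,0,0],[0,0,0,0,0,0,0],[0,0,0,0,0,0,0],[0,0,0,0,0,0,0],[0,0,0,0,0,0,0],[0,0,0,0,0,0,0],[0,0,-1,0,0,0,0],[0,0,-2,0,0,0,0],[0,0,-4,0,0,0,0],[0,0,-7,0,0,0,0],[0,0,-10,0,0,0,0],[0,0,-13,0,0,0,0],[0,0,-13,0,0,0,0],[0,0,-13,0,0,0,0]]])

```text
time_s: 4.57
ee_pos: [0.5029, 0.3578, 0.2019]
eef_rot: [-3.141, 0.001, -1.374]
force: [0.4, 0.5, -6.9]
grip_width: 0.0156
```

```bash
python3 - <<'E'
from h import *
from station import ctrl
o=ctrl.get_obs();show(o)
print(delta(o,[[.5095,.001,.2],[.5095,.001,.1],[.5095,.001,.083]],-np.pi/2+.009))
E
```

```text
{'time_s': 4.5667, 'qpos': [0.5587, 0.4528, 1.3206, 0.0007, 1.3669, 1.9327], 'ee_pos': [0.5029, 0.3578, 0.2019], 'eef_rot': [-3.1406, 0.0011, -1.3741], 'force': [0.3983, 0.471, -6.8505], 'moment': [-0.0428, 0.0203, 0.0243], 'grip_width': 0.0156}
([[35.12, 6.32, 0.14], [35.13, 6.33, 10.14], [35.13, 6.33, 11.84]], [-0.001, 0.001, 0.188])
```

Call:
play_rows(steps=[[[2,0.4,0,0,0,0.02,0],[5,1,0,0,0,0.04,0],[8.5,1.5,0,0,0,0.06,0],[12,2.2,0,0,0,0.08,0],[15.5,2.8,0,0,0,0.1,0],[19,3.4,0,0,0,0.12,0],[22.5,4,0,0,0,0.14,0],[26,4.7,0,0,0,0.16,0],[29.5,5.3,0,0,0,0.18,0],[32.5,5.8,0,0,0,0.188,0],[34.5,6.2,0,0,0,0.188,0],[35.1,6.3,0.1,0,0,0.188,0],[35.1,6.3,0.1,0,0,0.188,0],[35.1,6.3,0.1,0,0,0.188,0],[35.1,6.3,0.1,0,0,0.188,0]]])

```text
time_s: 5.82
ee_pos: [0.5094, 0.0022, 0.1997]
eef_rot: [3.141, 0.002, -1.561]
force: [-0.4, -0.2, -6.0]
grip_width: 0.0153
```

```bash
python3 - <<'E'
from h import *
from station import ctrl
o=ctrl.get_obs();show(o)
c=ctrl.camera("wrist");pickle.dump(c,open("w2.pkl","wb"))
f=c["frame"].copy()
t=ctrl.camera("top")["frame"];cv2.imwrite("pics/t2.png",t)
cc=np.array([.5095,-.083]);a=.009;ex=np.array([np.cos(a),np.sin(a)]);ey=np.array([-np.sin(a),np.cos(a)])
def L(pts,z,col): cv2.polylines(f,[np.int32(np.round(proj(c,[np.r_[cc+x*ex+y*ey,z] for x,y in pts])))],True,col,1)
L([(.06,.135),(-.06,.135)],.067,(0,255,0)); L([(.085,.18),(.085,-.18),(-.085,-.18),(-.085,.18)],.012,(0,255,255))
cv2.imwrite("pics/w2.png",f)
E
```

```text
{'time_s': 5.8167, 'qpos': [-0.0684, 0.2147, 1.6417, 0.0016, 1.2859, 1.4924], 'ee_pos': [0.5094, 0.0022, 0.1997], 'eef_rot': [3.141, 0.0016, -1.5612], 'force': [-0.3643, -0.198, -6.0401], 'moment': [-0.0041, 0.0069, 0.0462], 'grip_width': 0.0153}
```

View pics/w2.png

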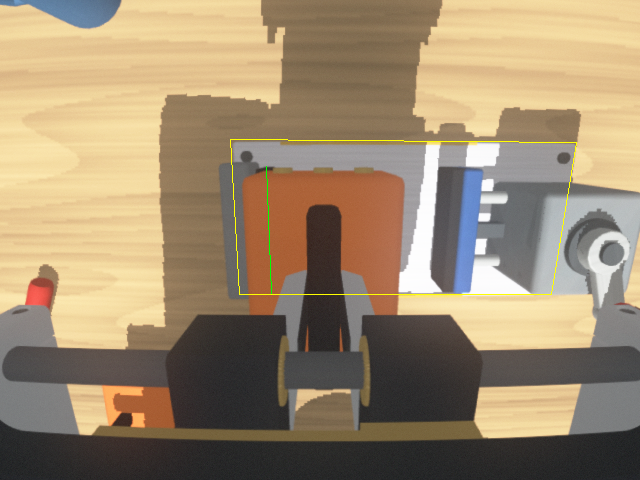

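The overlay fits the bed corners (231,140) and (576,143), and the recorder is square to the clamp. I'll lower it, keeping about 9 mm clear of the pad.

Call:
play_rows(steps=[[[0.4,0,2,0,0,0,0],[0.4,0,5,0,0,0,0],[0.4,0,8,0,0,0,0],[0.4,0,10,0,0,0,0],[0.4,0,11,0,0,0,0],[0.4,0,11.3,0,0,0,0],[0.4,0,11.5,0,0,0,0],[0.4,0,11.6,0,0,0,0],[0.4,0,11.7,0,0,0,0],[0.4,0,11.7,0,0,0,0]]])

```text
time_s: 6.75
ee_pos: [0.5101, -0.0016, 0.0839]
eef_rot: [-3.14, 0.001, -1.561]
force: [0.0, -0.0, -6.4]
grip_width: 0.0156
```

Call:
play_rows(steps=[[[0,0,0.1,0,0,0,0],[0,0,0.15,0,0,0,0],[0,0,0.2,0,0,0,0],[0,0,0.2,0,0,0,0]]])

```text
time_s: 7.08
ee_pos: [0.5105, -0.0015, 0.0825]
eef_rot: [-3.139, 0.001, -1.561]
force: [0.6, 1.1, -1.3]
grip_width: 0.0156
```

It's touching down, so I'll release and rise.

Call:
play_rows(steps=[[[0,0,0.05,0,0,0,0.2],[0,0,0.05,0,0,0,0.4],[0,0,0,0,0,0,0.55],[0,0,0,0,0,0,0.55],[0,0,0,0,0,0,0.55],[0,0,0,0,0,0,0.55],[0,0,0,0,0,0,0.55],[0,0,-2,0,0,0,0.55],[0,0,-5,0,0,0,0.55],[0,0,-9,0,0,0,0.55],[0,0,-13,0,0,0,0.55],[0,0,-14,0,0,0,0.55],[0,0,-14,0,0,0,0.55],[0,0,-14,0,0,0,0.55]]])

```text
time_s: 8.25
ee_pos: [0.5099, -0.0017, 0.2219]
eef_rot: [-3.139, 0.001, -1.561]
force: [-0.3, 0.1, -0.9]
grip_width: 0.0517
```

```bash
python3 - <<'E'
from h import *
from station import ctrl
o=ctrl.get_obs();show(o)
S=[.4600,-.2338]
print(delta(o,[S+[.235],S+[.141]],-np.pi/2+.009))
E
```

```text
{'time_s': 8.25, 'qpos': [-0.076, 0.1957, 1.6121, 0.0016, 1.3312, 1.4843], 'ee_pos': [0.5099, -0.0017, 0.2219], 'eef_rot': [-3.1388, 0.0013, -1.5607], 'force': [-0.3439, 0.092, -0.8826], 'moment': [0.0364, 0.0726, -0.009], 'grip_width': 0.0517}
([[23.16, 5.22, -1.36], [23.17, 5.25, 8.04]], [-0.003, 0.001, 0.001])
```

Call:
play_rows(steps=[[[3,1,-1.4,0,0,0,0.55],[7,2,-1.4,0,0,0,0.55],[11,3,-1.4,0,0,0,0.55],[15,4,-1.4,0,0,0,0.55],[19,5,-1.4,0,0,0,0.55],[22,5.2,-1.4,0,0,0,0.55],[23.2,5.2,-1.4,0,0,0,0.55],[23.2,5.2,-1.4,0,0,0,0.55],[23.2,5.2,-1.4,0,0,0,0.55]]])

```text
time_s: 9.0
ee_pos: [0.46, -0.2337, 0.2339]
eef_rot: [-3.141, 0.003, -1.561]
force: [0.6, 0.4, 0.2]
grip_width: 0.0517
```

```bash
python3 - <<'E'
from h import *
from station import ctrl
o=ctrl.get_obs();show(o)
c=ctrl.camera("wrist");t=ctrl.camera("top");f=c["frame"].copy()
a=np.linspace(0,2*np.pi,40)
for z in(.132,.182):
  cv2.polylines(f,[np.int32(np.round(proj(c,np.c_[.46+.0125*np.cos(a),-.2338+.0125*np.sin(a),0*a+z])))],True,(0,255,0),1)
g=cv2.resize(t["frame"][200:285,250:408],None,fx=4,fy=4,interpolation=cv2.INTER_CUBIC)
cv2.imwrite("pics/w3.png",np.vstack([cv2.resize(f,(632,474))[:,:],g])[:800])
im=cv2.imread("pics/w3.png");cv2.imwrite("pics/w3.png",cv2.resize(im,None,fx=.73,fy=.73))
pickle.dump((c,t),open("w3.pkl","wb"))
E
```

```text
{'time_s': 9.0, 'qpos': [-0.5425, 0.2026, 1.5756, 0.0029, 1.3643, 1.0184], 'ee_pos': [0.46, -0.2337, 0.2339], 'eef_rot': [-3.1408, 0.0029, -1.5614], 'force': [0.5513, 0.4471, 0.2279], 'moment': [0.0122, 0.0322, -0.0337], 'grip_width': 0.0517}
```

View pics/w3.png

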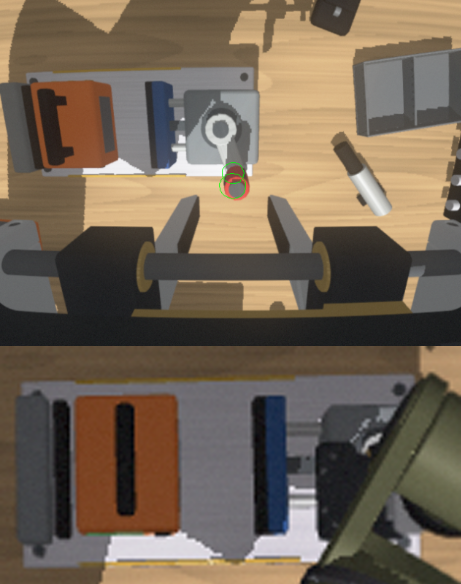

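The recorder stands upright, square and centred across the bed, just off the pad. The red sleeve, at (236,187) in the composite, is a few mm off my ring, so I'll refine it.

```bash
python3 - <<'E'
from h import *
c,t=pickle.load(open("w3.pkl","rb"));f=c["frame"]
hsv=cv2.cvtColor(f,cv2.COLOR_BGR2HSV)
m=cv2.inRange(hsv,(168,110,40),(180,255,255))|cv2.inRange(hsv,(0,110,40),(5,255,255))
n,l,s,ce=cv2.connectedComponentsWithStats(m)
for i in range(1,n):
    if s[i,4]>20: print(s[i],ce[i])
a=np.linspace(0,2*np.pi,40)
p=proj(c,np.c_[.46+.0125*np.cos(a),-.2338+.0125*np.sin(a),0*a+.182]);print(p.min(0),p.max(0))
g=cv2.resize(f[190:290,270:370],None,fx=4,fy=4,interpolation=cv2.INTER_CUBIC);cv2.imwrite("pics/w3c.png",g)
E
```

```text
[311 231  35  47 790] [327.26708861 250.64556962]
[304.30774821 240.24519278] [340.39460498 274.78100669]
```

View pics/w3c.png

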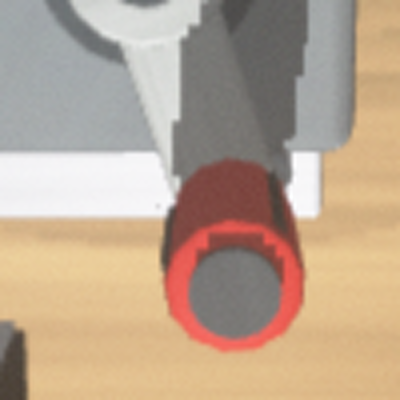

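Call:
play_rows(steps=[[[0.23,0.1,3,0,0,0,0.55],[0.23,0.1,6,0,0,0,0.55],[0.23,0.1,8.5,0,0,0,0.55],[0.23,0.1,9.3,0,0,0,0.55],[0.23,0.1,9.3,0,0,0,0.55],[0.23,0.1,9.3,0,0,0,0.55],[0.23,0.1,9.3,0,0,0,0.4],[0.23,0.1,9.3,0,0,0,0.32],[0.23,0.1,9.3,0,0,0,0.28],[0.23,0.1,9.3,0,0,0,0.28]]], force=60)

```text
time_s: 9.93
ee_pos: [0.4598, -0.2351, 0.1424]
eef_rot: [-3.139, 0.002, -1.559]
force: [0.4, 0.5, 1.0]
grip_width: 0.0288
```

Call:
play_rows(steps=[[[0,0,0,0,0,0,0.1],[0,0,0,0,0,0,0],[0,0,0,0,0,0,0],[0,0,0,0,0,0,0],[0,0,0,0,0,0,0]]], force=60)

```text
time_s: 10.35
ee_pos: [0.4598, -0.2358, 0.1426]
eef_rot: [-3.138, 0.0, -1.56]
force: [0.5, -5.6, -2.8]
grip_width: 0.0243
```

```bash
cat > circ.py <<'E'
from h import *
from station import ctrl
import sys
def run(A,step,n,r=None,z=.141,ph0=None):
    "rows round axis A: clockwise by step rad, n rows"
    o=ctrl.get_obs();show(o);v=o["ee_pos"][:2]-A;R=np.hypot(*v)
    ph=np.arctan2(-v[1],v[0]) if ph0 is None else ph0
    rad=np.array([np.cos(ph),-np.sin(ph)]);tan=np.array([-np.sin(ph),-np.cos(ph)])
    print("r",R,"crank",ph%(2*np.pi),"Frad",o["force"][:2]@rad,"Ftan(resist)",-(o["force"][:2]@tan))
    r=r or R;k=ph+step*np.arange(1,n+1)
    P=np.c_[A[0]+r*np.cos(k),A[1]-r*np.sin(k),0*k+z]
    print(delta(o,P)[0])
if __name__=="__main__": run(np.array([.5107,-.218]),.15,8)
E
python3 circ.py
```

```text
{'time_s': 10.35, 'qpos': [-0.5457, 0.2869, 1.6913, 0.0021, 1.1609, 1.0133], 'ee_pos': [0.4598, -0.2358, 0.1426], 'eef_rot': [-3.1385, 0.0003, -1.5598], 'force': [0.546, -5.6072, -2.8142], 'moment': [-0.9333, -0.0533, 0.0478], 'grip_width': 0.0243}
r 0.05391105048076636 crank 2.8056863108142442 Frad 1.3328053401088997 Ftan(resist) 5.473841326429693
[[-0.78, 0.2, 0.16], [-1.59, 0.28, 0.16], [-2.39, 0.24, 0.16], [-3.19, 0.08, 0.16], [-3.94, -0.2, 0.16], [-4.65, -0.58, 0.16], [-5.3, -1.07, 0.16], [-5.86, -1.65, 0.16]]
```

Call:
play_rows(steps=[[[-0.78,0.2,0,0,0,0,0],[-1.59,0.3,0,0,0,0,0],[-2.4,0.26,0,0,0,0,0],[-3.2,0.1,0,0,0,0,0],[-4,-0.18,0,0,0,0,0],[-4.7,-0.56,0,0,0,0,0],[-5.4,-1.05,0,0,0,0,0],[-5.95,-1.65,0,0,0,0,0]]], force=60)

```text
time_s: 11.02
ee_pos: [0.4756, -0.1773, 0.1425]
eef_rot: [-3.139, -0.003, -1.56]
force: [-0.8, -14.3, -6.6]
grip_width: 0.0244
```

```bash
python3 - <<'E'
from circ import *
run(np.array([.5107,-.218]),.2,16,r=.055,z=.1426)
E
```

```text
{'time_s': 11.0167, 'qpos': [-0.4284, 0.2668, 1.7174, -0.0012, 1.1537, 1.1323], 'ee_pos': [0.4756, -0.1773, 0.1425], 'eef_rot': [-3.1387, -0.0026, -1.5602], 'force': [-0.7772, -14.2525, -6.5597], 'moment': [-2.6679, 0.145, 0.0679], 'grip_width': 0.0244}
r 0.053779873236336484 crank 4.000296159561011 Frad -10.281291949549548 Ftan(resist) 9.901200786099785
[[-0.71, -0.83, -0.01], [-1.14, -1.84, -0.0], [-1.36, -2.91, -0.0], [-1.37, -4.01, 0.0], [-1.15, -5.09, 0.01], [-0.72, -6.1, 0.01], [-0.1, -7.01, 0.01], [0.68, -7.77, 0.02], [1.61, -8.37, 0.02], [2.63, -8.77, 0.03], [3.71, -8.96, 0.03], [4.81, -8.93, 0.03], [5.88, -8.68, 0.03], [6.88, -8.22, 0.04], [7.77, -7.58, 0.04], [8.51, -6.77, 0.04]]
```

```bash
python3 - <<'E'
from circ import *
run(np.array([.512,-.2185]),.2,20,r=.055,z=.1426)
E
```

```text
{'time_s': 11.0167, 'qpos': [-0.4284, 0.2668, 1.7174, -0.0012, 1.1537, 1.1323], 'ee_pos': [0.4756, -0.1773, 0.1425], 'eef_rot': [-3.1387, -0.0026, -1.5602], 'force': [-0.7772, -14.2525, -6.5597], 'moment': [-2.6679, 0.145, 0.0679], 'grip_width': 0.0244}
r 0.05501174453928303 crank 3.9883459699833193 Frad -10.162239427620232 Ftan(resist) 10.0233542775987
[[-0.63, -0.9, -0.01], [-1.07, -1.9, -0.0], [-1.31, -2.98, -0.0], [-1.32, -4.08, 0.0], [-1.12, -5.15, 0.01], [-0.7, -6.17, 0.01], [-0.09, -7.09, 0.01], [0.68, -7.86, 0.02], [1.6, -8.47, 0.02], [2.62, -8.88, 0.03], [3.7, -9.08, 0.03], [4.79, -9.06, 0.03], [5.87, -8.83, 0.03], [6.87, -8.38, 0.04], [7.77, -7.75, 0.04], [8.52, -6.95, 0.04], [9.1, -6.02, 0.04], [9.48, -4.99, 0.03], [9.65, -3.9, 0.03], [9.6, -2.81, 0.03]]
```

Call:
play_rows(steps=[[[-0.63,-0.9,0,0,0,0,0],[-1.07,-1.9,0,0,0,0,0],[-1.31,-2.98,0,0,0,0,0],[-1.32,-4.08,0,0,0,0,0],[-1.12,-5.15,0,0,0,0,0],[-0.7,-6.17,0,0,0,0,0],[-0.09,-7.09,0,0,0,0,0],[0.68,-7.86,0,0,0,0,0],[1.6,-8.47,0,0,0,0,0],[2.62,-8.88,0,0,0,0,0]]], force=60)

```text
time_s: 11.85
ee_pos: [0.5644, -0.2014, 0.1425]
eef_rot: [-3.141, 0.0, -1.56]
force: [-6.2, 8.7, 0.2]
grip_width: 0.0242
```

```bash
python3 - <<'E'
from circ import *
run(np.array([.512,-.2185]),.2,20,r=.055,z=.1426)
E
```

```text
{'time_s': 11.85, 'qpos': [-0.4041, 0.4636, 1.4466, 0.0006, 1.2312, 1.1553], 'ee_pos': [0.5644, -0.2014, 0.1425], 'eef_rot': [-3.1412, 0.0004, -1.5596], 'force': [-6.2041, 8.658, 0.2011], 'moment': [1.8909, 1.3131, -0.0022], 'grip_width': 0.0242}
r 0.055094526914338256 crank 5.967576473269803 Frad -3.2103141882989594 Ftan(resist) 10.156082737653762
[[1.08, -0.21, -0.01], [2.18, -0.22, -0.01], [3.25, -0.01, -0.01], [4.27, 0.42, -0.02], [5.18, 1.03, -0.02], [5.94, 1.82, -0.02], [6.54, 2.74, -0.02], [6.94, 3.76, -0.02], [7.14, 4.84, -0.02], [7.11, 5.94, -0.02], [6.86, 7.01, -0.02], [6.41, 8.01, -0.02], [5.77, 8.9, -0.02], [4.96, 9.65, -0.02], [4.02, 10.22, -0.02], [2.99, 10.59, -0.02], [1.9, 10.75, -0.02], [0.81, 10.69, -0.02], [-0.25, 10.42, -0.02], [-1.24, 9.93, -0.02]]
```

Call:
play_rows(steps=[[[1.08,-0.21,0,0,0,0,0],[2.18,-0.22,0,0,0,0,0],[3.25,-0.01,0,0,0,0,0],[4.27,0.42,0,0,0,0,0],[5.18,1.03,0,0,0,0,0],[5.94,1.82,0,0,0,0,0],[6.54,2.74,0,0,0,0,0],[6.94,3.76,0,0,0,0,0],[7.14,4.84,0,0,0,0,0],[7.11,5.94,0,0,0,0,0],[6.86,7.01,0,0,0,0,0],[6.41,8.01,0,0,0,0,0],[5.77,8.9,0,0,0,0,0],[4.96,9.65,0,0,0,0,0]]], force=60)

```text
time_s: 13.02
ee_pos: [0.4688, -0.2528, 0.1426]
eef_rot: [-3.139, -0.001, -1.56]
force: [11.0, -4.3, -7.3]
grip_width: 0.0243
```

```bash
python3 - <<'E'
from circ import *
run(np.array([.512,-.2185]),.1,8,r=.055,z=.1426)
E
```

```text
{'time_s': 13.0167, 'qpos': [-0.5636, 0.32, 1.6474, 0.0005, 1.1707, 0.9966], 'ee_pos': [0.4688, -0.2528, 0.1426], 'eef_rot': [-3.1385, -0.0015, -1.5603], 'force': [10.9548, -4.3053, -7.2979], 'moment': [-0.7136, -2.1487, 0.0686], 'grip_width': 0.0243}
r 0.055185883758390786 crank 2.4709195502401595 Frad -5.906219202269131 Ftan(resist) 10.181366882887831
[[-0.46, 0.3, -0.0], [-0.94, 0.57, -0.0], [-1.45, 0.79, -0.0], [-1.97, 0.96, -0.01], [-2.51, 1.07, -0.01], [-3.05, 1.13, -0.01], [-3.6, 1.14, -0.01], [-4.15, 1.09, -0.01]]
```

Call:
play_rows(steps=[[[-0.46,0.3,0,0,0,0,0],[-0.94,0.57,0,0,0,0,0],[-1.45,0.79,0,0,0,0,0],[-1.97,0.96,0,0,0,0,0],[-2.51,1.07,0,0,0,0,0],[-3.05,1.13,0,0,0,0,0],[-3.6,1.14,0,0,0,0,0],[-4.15,1.09,0,0,0,0,0]]], force=60)

```text
time_s: 13.68
ee_pos: [0.4573, -0.2124, 0.1426]
eef_rot: [-3.138, -0.004, -1.561]
force: [2.6, -10.5, -5.8]
grip_width: 0.0242
```

```bash
python3 - <<'E'
from circ import *
run(np.array([.512,-.2185]),.1,10,r=.055,z=.1426)
E
```

```text
{'time_s': 13.6833, 'qpos': [-0.5066, 0.2592, 1.727, -0.0017, 1.1505, 1.0549], 'ee_pos': [0.4573, -0.2124, 0.1426], 'eef_rot': [-3.1381, -0.0037, -1.5609], 'force': [2.5605, -10.5184, -5.814], 'moment': [-1.7542, -0.2907, 0.0425], 'grip_width': 0.0242}
r 0.054993148624928954 crank 3.2523594114152186 Frad -3.7075040369621584 Ftan(resist) 10.170871407710916
[[-0.54, -0.09, -0.01], [-1.07, -0.24, -0.01], [-1.58, -0.44, -0.01], [-2.07, -0.69, -0.01], [-2.54, -0.99, -0.01], [-2.97, -1.33, -0.01], [-3.36, -1.71, -0.01], [-3.72, -2.13, -0.01], [-4.03, -2.58, -0.01], [-4.29, -3.07, -0.01]]
```

Call:
play_rows(steps=[[[-0.54,-0.09,0,0,0,0,0],[-1.07,-0.24,0,0,0,0,0],[-1.58,-0.44,0,0,0,0,0],[-2.07,-0.69,0,0,0,0,0],[-2.54,-0.99,0,0,0,0,0],[-2.97,-1.33,0,0,0,0,0],[-3.36,-1.71,0,0,0,0,0]]], force=60)

```text
time_s: 14.27
ee_pos: [0.4734, -0.1794, 0.1424]
eef_rot: [-3.14, -0.005, -1.561]
force: [-4.3, -9.4, -1.1]
grip_width: 0.0243
```

```bash
python3 - <<'E'
from circ import *
run(np.array([.512,-.2185]),.05,8,r=.055,z=.1426)
E
```

```text
{'time_s': 14.2667, 'qpos': [-0.4325, 0.2644, 1.7207, -0.0042, 1.1527, 1.1306], 'ee_pos': [0.4734, -0.1794, 0.1424], 'eef_rot': [-3.1399, -0.0051, -1.5614], 'force': [-4.3201, -9.3872, -1.0865], 'moment': [-1.4316, 1.0346, 0.0327], 'grip_width': 0.0243}
r 0.0549151498569565 crank 3.93415104011879 Frad -3.652296056586455 Ftan(resist) 9.66658969442689
[[-0.19, -0.2, -0.02], [-0.37, -0.41, -0.02], [-0.53, -0.63, -0.02], [-0.69, -0.86, -0.02], [-0.83, -1.09, -0.02], [-0.96, -1.33, -0.02], [-1.08, -1.58, -0.02], [-1.18, -1.84, -0.02]]
```

Call:
play_rows(steps=[[[-0.19,-0.2,0,0,0,0,0],[-0.37,-0.41,0,0,0,0,0],[-0.53,-0.63,0,0,0,0,0],[-0.69,-0.86,0,0,0,0,0],[-0.83,-1.09,0,0,0,0,0]]], force=60)

```text
time_s: 14.68
ee_pos: [0.4834, -0.1717, 0.1424]
eef_rot: [3.141, -0.006, -1.562]
force: [-7.2, -5.9, 1.5]
grip_width: 0.0243
```

```bash
python3 - <<'E'
from circ import *
run(np.array([.512,-.2185]),.05,8,r=.055,z=.1426)
t=ctrl.camera("top")["frame"]
cv2.imwrite("pics/t5.png",cv2.resize(t[190:295,245:415],None,fx=4,fy=4,interpolation=cv2.INTER_CUBIC))
E
```

```text
{'time_s': 14.6833, 'qpos': [-0.4096, 0.2797, 1.7011, -0.0063, 1.1589, 1.1547], 'ee_pos': [0.4834, -0.1717, 0.1424], 'eef_rot': [3.141, -0.0061, -1.5617], 'force': [-7.1727, -5.8633, 1.4695], 'moment': [-0.8997, 1.4915, -0.0], 'grip_width': 0.0243}
r 0.054895533756369415 crank 4.163776655461601 Frad -1.2622299730657653 Ftan(resist) 9.177798720350768
[[-0.14, -0.23, -0.02], [-0.27, -0.48, -0.02], [-0.38, -0.73, -0.02], [-0.48, -0.99, -0.02], [-0.56, -1.25, -0.02], [-0.63, -1.52, -0.02], [-0.69, -1.78, -0.02], [-0.74, -2.06, -0.02]]
```

View pics/t5.png

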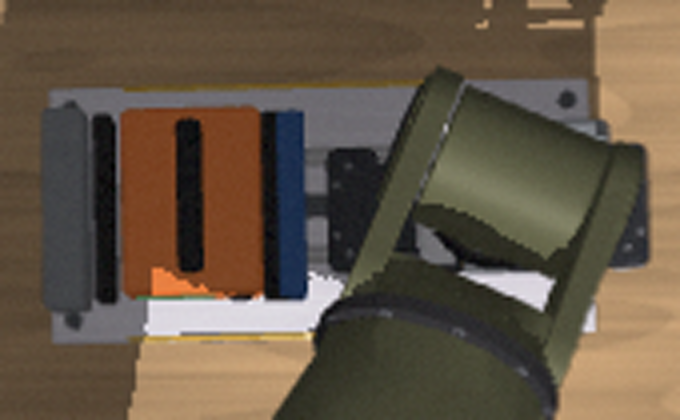

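The jaw's black face at (265) is right at the recorder's edge, and the pad at (117) is still a few mm from it. The force is unchanged. I'll go on in small steps.

Call:
play_rows(steps=[[[-0.14,-0.23,0,0,0,0,0],[-0.27,-0.48,0,0,0,0,0],[-0.38,-0.73,0,0,0,0,0],[-0.48,-0.99,0,0,0,0,0]]], force=60)

```text
time_s: 15.07
ee_pos: [0.4926, -0.1671, 0.1424]
eef_rot: [3.139, -0.007, -1.562]
force: [-9.0, -5.2, 2.0]
grip_width: 0.0241
```

```bash
python3 - <<'E'
from circ import *
run(np.array([.512,-.2185]),.05,8,r=.055,z=.1426)
E
```

```text
{'time_s': 15.0667, 'qpos': [-0.3938, 0.2963, 1.6795, -0.0077, 1.1659, 1.1714], 'ee_pos': [0.4926, -0.1671, 0.1424], 'eef_rot': [3.1388, -0.0065, -1.5621], 'force': [-9.0394, -5.1918, 1.9871], 'moment': [-0.6642, 1.5795, -0.0254], 'grip_width': 0.0241}
r 0.054912376502737906 crank 4.351315968609951 Frad -1.6635932109510665 Ftan(resist) 10.290693531113735
[[-0.1, -0.26, -0.02], [-0.17, -0.52, -0.02], [-0.23, -0.79, -0.03], [-0.28, -1.06, -0.03], [-0.32, -1.33, -0.03], [-0.34, -1.61, -0.03], [-0.35, -1.88, -0.03], [-0.34, -2.16, -0.03]]
```

Call:
play_rows(steps=[[[-0.1,-0.26,0,0,0,0,0],[-0.17,-0.52,0,0,0,0,0],[-0.23,-0.79,0,0,0,0,0]]], force=60)

```text
time_s: 15.32
ee_pos: [0.4994, -0.1651, 0.1424]
eef_rot: [3.136, -0.007, -1.563]
force: [-9.8, -2.0, 3.7]
grip_width: 0.0245
```

```bash
python3 - <<'E'
from circ import *
run(np.array([.512,-.2185]),.05,8,r=.055,z=.1426)
E
```

```text
{'time_s': 15.3167, 'qpos': [-0.3846, 0.3102, 1.6612, -0.0089, 1.1729, 1.1815], 'ee_pos': [0.4994, -0.1651, 0.1424], 'eef_rot': [3.136, -0.0065, -1.5626], 'force': [-9.7871, -2.0, 3.7301], 'moment': [-0.1493, 1.6808, 0.0183], 'grip_width': 0.0245}
r 0.05488364567935992 crank 4.481573231563107 Frad 0.29209446990087207 Ftan(resist) 9.98506957417209
[[-0.07, -0.27, -0.02], [-0.11, -0.54, -0.03], [-0.13, -0.81, -0.03], [-0.15, -1.09, -0.03], [-0.14, -1.36, -0.03], [-0.13, -1.64, -0.03], [-0.1, -1.91, -0.03], [-0.06, -2.18, -0.04]]
```

Call:
play_rows(steps=[[[-0.07,-0.27,0,0,0,0,0],[-0.11,-0.54,0,0,0,0,0],[-0.13,-0.81,0,0,0,0,0]]], force=60)

```text
time_s: 15.57
ee_pos: [0.5065, -0.1639, 0.1424]
eef_rot: [3.133, -0.006, -1.563]
force: [-11.0, -0.6, 3.7]
grip_width: 0.0243
```

```bash
python3 - <<'E'
from circ import *
run(np.array([.512,-.2185]),.05,6,r=.055,z=.1426)
E
```

```text
{'time_s': 15.5667, 'qpos': [-0.3772, 0.3252, 1.6412, -0.0097, 1.1807, 1.1896], 'ee_pos': [0.5065, -0.1639, 0.1424], 'eef_rot': [3.1332, -0.0062, -1.5631], 'force': [-11.0029, -0.5516, 3.6768], 'moment': [0.1724, 1.7108, -0.0272], 'grip_width': 0.0243}
r 0.054880094018763814 crank 4.611639077948925 Frad 0.5578193224398372 Ftan(resist) 11.002599881235454
[[-0.03, -0.27, -0.03], [-0.04, -0.55, -0.03], [-0.03, -0.82, -0.03], [-0.0, -1.1, -0.03], [0.03, -1.37, -0.04], [0.08, -1.64, -0.04]]
```

Call:
play_rows(steps=[[[-0.03,-0.27,0,0,0,0,0],[-0.04,-0.5,0,0,0,0,0]]], force=60)

```text
time_s: 15.73
ee_pos: [0.5104, -0.1636, 0.1423]
eef_rot: [3.13, -0.006, -1.564]
force: [-9.8, -2.0, 3.6]
grip_width: 0.024
```

```bash
python3 - <<'E'
from circ import *
run(np.array([.512,-.2185]),.05,6,r=.055,z=.1426)
E
```

```text
{'time_s': 15.7333, 'qpos': [-0.3736, 0.3347, 1.6285, -0.0105, 1.1867, 1.194], 'ee_pos': [0.5104, -0.1636, 0.1423], 'eef_rot': [3.1303, -0.0059, -1.5636], 'force': [-9.7964, -2.0003, 3.5623], 'moment': [0.0731, 1.5803, -0.0005], 'grip_width': 0.024}
r 0.054912484505446855 crank 4.684138871239892 Frad -1.722808597380839 Ftan(resist) 9.84901108488642
[[-0.01, -0.27, -0.03], [0.01, -0.55, -0.03], [0.04, -0.82, -0.04], [0.08, -1.09, -0.04], [0.13, -1.36, -0.04], [0.2, -1.63, -0.04]]
```

Call:
play_rows(steps=[[[-0.01,-0.27,0,0,0,0,0],[0.01,-0.55,0,0,0,0,0]]], force=60)

```text
time_s: 15.9
ee_pos: [0.5149, -0.1637, 0.1423]
eef_rot: [3.127, -0.005, -1.564]
force: [-10.4, 0.5, 4.5]
grip_width: 0.0247
```

```bash
python3 - <<'E'
from circ import *
run(np.array([.512,-.2185]),.05,6,r=.055,z=.1426)
E
```

```text
{'time_s': 15.9, 'qpos': [-0.3705, 0.3454, 1.614, -0.011, 1.1935, 1.1976], 'ee_pos': [0.5149, -0.1637, 0.1423], 'eef_rot': [3.1274, -0.0053, -1.564], 'force': [-10.3992, 0.5274, 4.4811], 'moment': [0.4476, 1.5492, 0.0222], 'grip_width': 0.0247}
r 0.054883378706836926 crank 4.76462594162335 Frad -0.016327991827234743 Ftan(resist) 10.41259492265394
[[0.01, -0.27, -0.03], [0.05, -0.55, -0.03], [0.1, -0.82, -0.04], [0.16, -1.08, -0.04], [0.24, -1.35, -0.04], [0.33, -1.61, -0.05]]
```

Call:
play_rows(steps=[[[0.01,-0.27,0,0,0,0,0],[0.05,-0.55,0,0,0,0,0]]], force=60)

```text
time_s: 16.07
ee_pos: [0.5193, -0.1641, 0.1423]
eef_rot: [3.125, -0.005, -1.564]
force: [-11.9, 0.8, 3.6]
grip_width: 0.0241
```

```bash
python3 - <<'E'
from circ import *
run(np.array([.512,-.2185]),.05,6,r=.055,z=.1426)
print(delta(ctrl.get_obs(),[0,0,0],-1.562)[1])
E
```

```text
{'time_s': 16.0667, 'qpos': [-0.3681, 0.3564, 1.5991, -0.0113, 1.2003, 1.2006], 'ee_pos': [0.5193, -0.1641, 0.1423], 'eef_rot': [3.1245, -0.0046, -1.5645], 'force': [-11.905, 0.8181, 3.5934], 'moment': [0.4538, 1.5558, -0.0277], 'grip_width': 0.0241}
r 0.05489331335093435 crank 4.846361959984664 Frad -0.7794459737134071 Ftan(resist) 11.907633553161958
[[0.03, -0.27, -0.03], [0.09, -0.54, -0.04], [0.17, -0.81, -0.04], [0.25, -1.07, -0.05], [0.35, -1.32, -0.05], [0.46, -1.58, -0.05]]
[0.017, -0.005, -0.002]
```

Call:
play_rows(steps=[[[0.03,-0.27,0,0,0,0,0],[0.06,-0.42,0,0,0,0,0]]], force=60)

```text
time_s: 16.23
ee_pos: [0.5224, -0.1646, 0.1423]
eef_rot: [3.121, -0.004, -1.565]
force: [-11.7, 1.2, 5.3]
grip_width: 0.0245
```

```bash
python3 - <<'E'
from circ import *
run(np.array([.512,-.2185]),.05,6,r=.055,z=.1426)
E
```

```text
{'time_s': 16.2333, 'qpos': [-0.3667, 0.3649, 1.5875, -0.0116, 1.2067, 1.2024], 'ee_pos': [0.5224, -0.1646, 0.1423], 'eef_rot': [3.1213, -0.0037, -1.5648], 'force': [-11.6503, 1.1715, 5.2931], 'moment': [0.5165, 1.8286, -0.0105], 'grip_width': 0.0245}
r 0.054912332043394574 crank 4.903547635709547 Frad -1.0633351101893034 Ftan(resist) 11.660687764038181
[[0.05, -0.27, -0.04], [0.13, -0.53, -0.04], [0.21, -0.79, -0.05], [0.31, -1.05, -0.05], [0.43, -1.3, -0.06], [0.55, -1.55, -0.06]]
```

Call:
play_rows(steps=[[[0.05,-0.27,0,0,0,0,0],[0.09,-0.42,0,0,0,0,0]]], force=60)

```text
time_s: 16.4
ee_pos: [0.5253, -0.1652, 0.1423]
eef_rot: [3.118, -0.003, -1.565]
force: [-14.5, 2.6, 7.4]
grip_width: 0.0243
```

```bash
python3 - <<'E'
from circ import *
run(np.array([.512,-.2185]),.05,6,r=.055,z=.1426)
t=ctrl.camera("top")["frame"]
cv2.imwrite("pics/t6.png",cv2.resize(t[190:295,245:415],None,fx=4,fy=4,interpolation=cv2.INTER_CUBIC))
E
```

```text
{'time_s': 16.4, 'qpos': [-0.3658, 0.3734, 1.5759, -0.0118, 1.2139, 1.2037], 'ee_pos': [0.5253, -0.1652, 0.1423], 'eef_rot': [3.1175, -0.0025, -1.5652], 'force': [-14.4997, 2.6342, 7.3854], 'moment': [0.7352, 2.1315, -0.0525], 'grip_width': 0.0243}
r 0.054914665929398865 crank 4.9569668100848645 Frad -0.9552890772919005 Ftan(resist) 14.706018436600456
[[0.07, -0.27, -0.04], [0.15, -0.53, -0.05], [0.26, -0.78, -0.05], [0.37, -1.03, -0.06], [0.49, -1.28, -0.06], [0.63, -1.51, -0.07]]
```

The resist is up about 4.8 N, which is about 32 N of load. One tiny confirming nudge follows.

Call:
play_rows(steps=[[[0.03,-0.1,0,0,0,0,0],[0.04,-0.15,0,0,0,0,0]]], force=60)

```text
time_s: 16.62
ee_pos: [0.5257, -0.1653, 0.1423]
eef_rot: [3.114, -0.001, -1.566]
force: [-14.5, 3.1, 6.8]
grip_width: 0.0245
```

```bash
python3 - <<'E'
from circ import *
run(np.array([.512,-.2185]),.05,3,r=.055,z=.1426)
E
```

```text
{'time_s': 16.6167, 'qpos': [-0.3658, 0.3762, 1.572, -0.0118, 1.2184, 1.204], 'ee_pos': [0.5257, -0.1653, 0.1423], 'eef_rot': [3.1143, -0.0012, -1.5655], 'force': [-14.503, 3.1312, 6.7684], 'moment': [0.8795, 2.1367, -0.0508], 'grip_width': 0.0245}
r 0.05488865713046636 crank 4.964067684017357 Frad -0.5791575724424626 Ftan(resist) 14.825829774706376
[[0.07, -0.27, -0.04], [0.16, -0.53, -0.05], [0.26, -0.78, -0.06]]
```

View pics/t6.png

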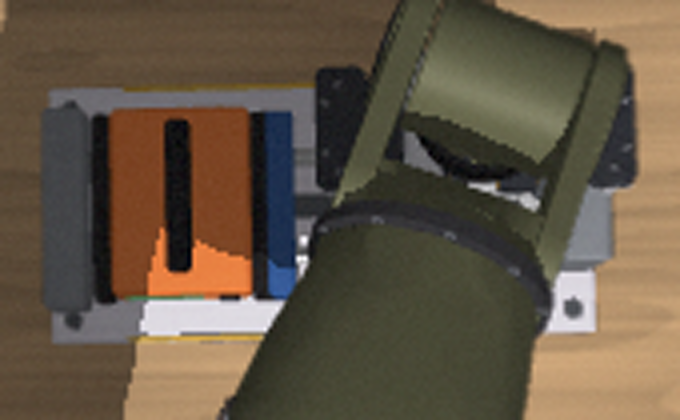

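The jaw, recorder and pad are closed up in line, at (255), (180) and (105). The nudge reads 14.8 N against a 9.9 N baseline, so about 33 N of clamp load. Releasing.

```bash
python3 - <<'E'
from h import *
from station import ctrl
o=ctrl.get_obs();p=o["ee_pos"]
print(delta(o,[p+[0,0,.1],p+[0,0,.16]],-1.565))
E
```

```text
([[0.01, 0.27, -10.0], [0.02, 0.44, -15.99]], [0.027, -0.001, -0.001])
```

Call:
play_rows(steps=[[[0,0,0,0,0,0,0],[0,0,0,0,0,0,0.3],[0,0,0,0,0,0,0.36],[0,0,0,0,0,0,0.36],[0,0,0,0,0,0,0.36],[0,0,0,0,0,0,0.36]]])

```text
time_s: 17.12
ee_pos: [0.5257, -0.1653, 0.1423]
eef_rot: [3.114, -0.001, -1.565]
force: [0.2, -0.6, 0.2]
grip_width: 0.0336
```

Call:
play_rows(steps=[[[0,0.03,-1,0,0,0,0.36],[0,0.1,-3,0,0,0,0.36],[0,0.2,-6,0.01,0,0,0.36],[0,0.27,-10,0.027,0,0,0.36],[0,0.4,-14,0.027,0,0,0.36],[0,0.4,-14,0.027,0,0,0.36],[6,8,-14,0.027,0,0,0.36],[9,12,-14,0.027,0,0,0.36],[12,16,-14,0.027,0,0,0.36],[15,18,-14,0.027,0,0,0.36],[18,18,-14,0.027,0,0,0.36],[21,18,-14,0.027,0,0,0.36],[24,18,-14,0.027,0,0,0.36],[26,18,-14,0.027,0,0,0.36],[26,18,-14,0.027,0,0,0.36],[26,18,-14,0.027,0,0,0.36],[26,18,-14,0.027,0,0,0.36]]])

```text
time_s: 18.53
ee_pos: [0.351, -0.4257, 0.2876]
eef_rot: [3.141, -0.001, -1.566]
force: [0.2, 0.3, 0.4]
grip_width: 0.0338
```

```bash
python3 - <<'E'
from h import *
from station import ctrl
show(ctrl.get_obs())
t=ctrl.camera("top")["frame"];s=ctrl.camera("scene")["frame"]
cv2.imwrite("pics/f.png",np.hstack([cv2.resize(t[120:360,110:430],(400,300)),cv2.resize(s[100:400,130:530],(400,300))]))
E
```

```text
{'time_s': 18.5333, 'qpos': [-0.9472, 0.255, 1.3888, -0.0007, 1.497, 0.6185], 'ee_pos': [0.351, -0.4257, 0.2876], 'eef_rot': [3.1415, -0.0011, -1.5656], 'force': [0.2398, 0.3108, 0.3904], 'moment': [0.0267, -0.0117, -0.027], 'grip_width': 0.0338}
```

View pics/f.png

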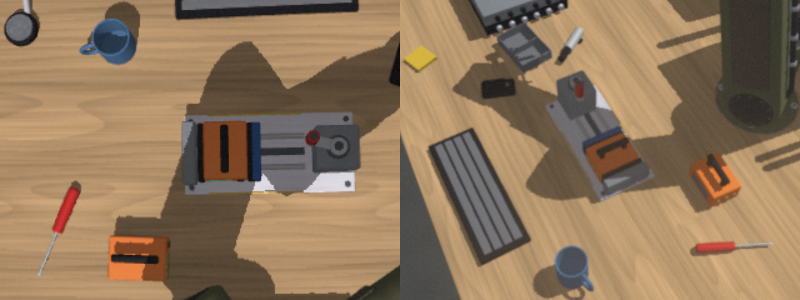

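The recorder is clamped upright between jaw and pad at (225,150). The sleeve is released at (313,137), the bystanders are in place, and the hand is clear. Handing in.

```bash
python3 -c "
from station import ctrl
print(ctrl.hand_in())"
```

```text
the job is handed in; nothing more can be done
None
```

The recorder is stowed and the job handed in at about 18.5 s of the 72 s allowed. I took the left-most orange recorder by its handle and stood it square on the clamp bed, just off the pad. After letting go, I pinched the red sleeve at 60 N and cranked clockwise in one unbroken hold, from about 2.8 to 11.25 rad. I then let go of the sleeve.

- **Clamping force:** the sleeve resistance rose from about 9.9 N to 14.8 N, which puts the clamp load at about 33 N. A second small nudge gave the same reading. Single readings scattered by about 0.6 N, and one near first contact (11.7 N at 11.19 rad) read lower than expected. The load is therefore uncertain by about 6 N, which still falls within 20–50 N.
- **Final state:** the last pictures show the recorder upright between jaw and pad, and the mug, screwdriver and other recorder unmoved. The hand was clear, with about 0 N on the wrist.
- **Corrections:** my first crank-axis estimate was about 1 mm off, which caused a 10 N sideways force on the sleeve. I refitted it from the measured positions, and the sideways force then stayed at or below about 6 N. The hand also tilted by up to 1.6° during the last fine steps.

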